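# Lock out a rotary isolator with a snap clip

### The arm

A 6-joint arm with a two-finger parallel gripper is mounted at the origin on a cart in front of the work surface, level with it; the furniture and walls round the work are solid. World frame = base frame: x ahead of the robot, y to its left, z up, the work surface at z = 0. Lengths are in m, angles in degrees, forces in N, time in s.
With the tool pointing down it reaches from about 0.25 to 0.725 m from the base axis. Payload 9.7 kg.
Tool frame: the origin (TCP) lies on the centre line of the jaws, within the pads' length; the fingertips stand 22 mm ahead of it and the grasp point (between the pads) lies 3 mm ahead of it; z points along the fingers, y is the direction in which the jaws open and shut (so a half turn about z gives the same grasp; the last joint's range is limited). The gripper opens to 85 mm and grips with 20 to 120 N. Pads are 22 mm wide; open, the fingers measure 114 mm over their backs; the gripper's body (76 mm by 85 mm) begins 54 mm behind the grasp point. The pads swing forward as they close: fully open they stand 13 mm farther back than shut.
Start: joints at [65.26, 4.979, 10.078, 95.1, 0, 90], TCP at [0.23, 0.5, 0.253] pointing down, gripper open.
Joint ranges: [-179.16, 179.16], [-48.56, 103.87], [-65.8, 70.77], [-126.05, 130.52], [-82.76, 87.17], [-180, 180]. Speed limits (degrees/s): [127.2, 127.2, 147.25, 180, 180, 180].

### API

Orientations are given as [roll, pitch, yaw] about the fixed x, y, z axes, in that order (R = Rz(yaw) Ry(pitch) Rx(roll)).
In Python, from workcell import monitor, eyes, job gives the robot as it stands. The module is installed in compiled form; this text tells all that it offers.
- The arm moves only by the tool drive_tool, never from a script. Its argument "plan" is a list of rows, each a list of 3 entries, a list of its own where there are three numbers: the opening, from 0 (shut) to 1 (fully open), then the shift along the world's x, y, z in m, then the turn about the world's z in degrees. In form: [[gripper, [x, y, z], yaw], ...]. A call has 1 to 10 rows; each row shifts and turns the commanded pose from where the row before left it; what a row does not reach is not made up. A row lasts 1/8 s, in which the tool goes at most 62.5 mm and 10.7 degrees, less where a joint would pass 70% of its speed; a pose out of reach is approached as far as the arm can. A call is refused whole if a number of a shift passes 0.0625 or a number of a turn 10.7, either way. A call with a gripper value outside its range is refused whole. The fingers move at their own pace and stop on an object; "grip_force" is the grip in N (left out, the last holds). Time passes only in rows, so rows that do not move let the fingers close. It gives the time, the measured TCP pose, the force and the opening at its end, in the units of the state.
- monitor.get_obs(): the state, without advancing time (a new reading comes with each control period).
- eyes.camera(name): name is "scene" or "top"; returns (picture, depth): 400x640x3 uint8, red, green, blue; 400x640 float32, m along the optical axis (not along the pixel's ray), 0 where there is no reading.
- eyes.camera_params(name): a dict with "fx", "fy", "cx", "cy" (pixels), "extrinsics" (4x4, takes a point from world to camera coordinates). Camera axes: x right, y down, z forward; pixel columns grow to the right and rows downward; lengths in m; the calibration is good to about 2 mm. A picture is of the moment at which its call begins. camera_params takes no time and is no camera call.
- job.job_done(): hands the job in, once; it reports no verdict.
The state is a dict: "time": time; "q": joint angles; "qd": joint speeds; "joint_efforts": joint torques, N m; "ee_pos": TCP position; "tcp_rot": TCP orientation; "wrist_force": force on the tool from outside, world axes, zero at the start; "torque": the same for the moment, N m; "opening": finger opening in m.
Only numpy, scipy, OpenCV 4.12 (cv2) and the standard library are available. Lean on these libraries where they do the work, as an engineer would, in place of code of your own. Each camera call takes 0.05 s, during which the arm holds its last target.

### The job

Lock out the grey isolator: turn its red lever clockwise (seen from above) all the way to its stop, which uncovers the steel eye. Then take the red snap clip from its stand and press it down over the bar of the eye until the bar has passed the sprung gate and the gate has snapped shut beneath it. Leave the clip standing upright on the isolator around the bar, the lever still at its stop, and do not disturb the bottles.

Things in the scene. Friction and masses are not known exactly. Their poses are not given: they have to be found in the camera images.
- isolator: Fixed grey isolator box with a yellow panel, 68 (x) x 112 (y) x 24 (z) mm. Origin: centre of its underside, on the worktop; z up. On its top, at y = -26 mm, stands the eye, a steel staple: level bar along y on two 8 mm posts at y = -50 and -2 mm. At y = +34 mm is the upright axis of the red lever (black hub 22 mm thick).
- iso_lever (a joint): Red lever, turns about the vertical axis at x 0, y 34 mm of the isolator. 0: on, points along its -y, round 38 mm paddle over the eye. Grows clockwise seen from above. 1.57 (stop): off, points along the isolator's -x, eye clear. Lever and paddle lie 78 to 86 mm above the worktop, reach 79 mm from the axis. Stays where left; 2 N at the knob. Starts at 0 to 0.8.
- lever_knob (a point): Centre of the black upright knob on the lever, 45 mm from the lever's axis: cylinder 16 mm thick, 86 to 110 mm above the worktop, this point at 99 mm. Pinch it from above or push it sideways.
- eye_bar (a point): Middle of the eye's level bar, 8 mm thick, running along the isolator's y, free length 40 mm between the posts; its centre is 46 mm above the isolator's top (70 mm above the worktop).
- lock_clip: Loose red snap clip, 106 mm tall, 120 g: an upside-down U with a grip on top. Stands upright in its stand, feet 8 mm above the worktop. Origin: centre of the underside of its feet, z up. Legs at x = -23 to -14 and +14 to +23 mm, 16 mm deep (y), feet 24 mm deep; crown above them, z = 54 to 66 mm, 46 (x) x 16 (y) mm.
- clip_grip (a point): Centre of the clip's grip, at z = 84 mm of the clip: a block 30 (x) x 16 (y) mm from z = 66 to 106 mm, above the wider crown. Pinch it across the clip's y from above.
- clip_seat (a point): Where the eye's bar sits in the clip once it stands on the isolator's top: x 0, y 0, z = 46 mm of the clip, 4 mm of room between bar and crown. The mouth between the legs is 28 mm wide, open downward and along y; the bar must run along the clip's y, either way round.
- clip_gate (a joint): Sprung steel gate across the clip's mouth, hinged in the leg at x = -18 mm, z = 12 mm of the clip, reaching to x = +10 mm. 0: shut (level); grows as its free end swings up into the clip, to 1.5 rad. It does not open downward. Pressing the clip down over a bar takes about 5 to 10 N; the gate has snapped shut once the bar centre is 42 mm or more above the feet.
- clip_stand: Fixed grey stand, 78 (x) x 46 (y) x 26 (z) mm, with a slot 18 mm deep that the clip's feet stand in with 2 mm play. Origin: centre of its underside; its x and y run along the clip's. To the right of the work (y below -0.2 m) the aligner's eyepieces stand up to 520 mm above the worktop: pass over or in front of them.
- primer_bottle: Brown bottle with black cap, 37 mm thick, 64 mm tall; origin: centre of its underside. Bystander.
- drop_bottle: Brown dropper bottle, 32 mm thick, 76 mm tall; origin: centre of its underside. Bystander.

How it is judged:
By the outcome, as a careful person would: the job done as asked, in the order asked, and still so for the second after the job is handed in, with the robot touching nothing.
It also fails if it takes over 61 s, if anything falls off the work surface, if the arm or the gripper's body presses on something with over 40 N, if the wrist force passes 120 N, or if a joint passes its speed limit or range.

## Working session

There is one attempt and no reset: what is moved stays moved. The work goes in short steps, Python scripts to look and compute and a tool call to move; the robot and the scene stay as the last step left them, time stands still between calls to the robot, and variables do not carry over. Pictures are saved under pics/ and viewed, and the job is handed in when it is done.

Besides the shell and the picture viewer there is one more tool, called after ">>>" as name([rows], argument=value, ...), one row to a line, values as JSON. drive_tool: Moves the arm, as the interface text tells. Its arguments: {"type":"object","properties":{"plan":{"type":"array","items":{"type":"array"}},"grip_force":{"type":"number"}},"required":["plan"]}

```bash
mkdir -p pics; cat > h.py <<'E'
import numpy as np,cv2
from workcell import monitor,eyes,job
def snap(n,f):
    p,d=eyes.camera(n); cv2.imwrite(f'pics/{f}.png',p[:,:,::-1]); np.save(f'pics/{f}.npy',d); return p,d
def cloud(n,d):
    c=eyes.camera_params(n); v,u=np.mgrid[:d.shape[0],:d.shape[1]]
    P=np.stack([(u-c['cx'])/c['fx']*d,(v-c['cy'])/c['fy']*d,d],-1)
    E=np.array(c['extrinsics']); R,t=E[:3,:3],E[:3,3]
    W=(P-t)@R; W[d==0]=np.nan; return W
E
python3 - <<'E'
from h import *
for n in('scene','top'):
    snap(n,n+'0'); c=eyes.camera_params(n); print(c)
print(monitor.get_obs())
E
```

```text
{'fx': 397.669188242316, 'fy': 397.669188242316, 'cx': 322.3025881889908, 'cy': 199.12104415979542, 'extrinsics': array([[ 0.28888139, -0.95735869, -0.00344754, -0.17075401],
       [-0.66145635, -0.19698741, -0.72365147,  0.41450792],
       [ 0.6921149 ,  0.21132984, -0.69015699,  0.54243884],
       [ 0.        ,  0.        ,  0.        ,  1.        ]])}
{'fx': 400.34862962368504, 'fy': 400.34862962368504, 'cx': 320.2285133167695, 'cy': 196.82910474552799, 'extrinsics': array([[-0.02493836, -0.99952828,  0.01792495, -0.01233426],
       [-0.99846139,  0.0240154 , -0.04998119,  0.54539635],
       [ 0.04952714, -0.01914382, -0.99858929,  0.92727761],
       [ 0.        ,  0.        ,  0.        ,  1.        ]])}
{'time': 0.1, 'q': array([6.52594401e+01, 5.00840216e+00, 1.00374964e+01, 9.50996867e+01,
       3.35768580e-04, 9.00016124e+01]), 'qd': array([ 0.02237791, -0.16405898,  0.15282208,  0.08489771, -0.0408933 ,
        0.01980578]), 'joint_efforts': array([ 9.80994591e-04, -5.21559477e+01,  4.65653193e+01,  1.60363445e-02,
        3.30518810e-05,  1.61479107e-05]), 'ee_pos': array([0.23010043, 0.49934646, 0.25263619]), 'tcp_rot': array([-1.79929408e+02, -3.33781698e-04,  1.55257827e+02]), 'wrist_force': array([-0.91452842, -0.12736241,  0.62278015]), 'torque': array([ 0.01517579, -0.01389181,  0.025634  ]), 'opening': 0.0855339623032821}
```

View pics/scene0.png

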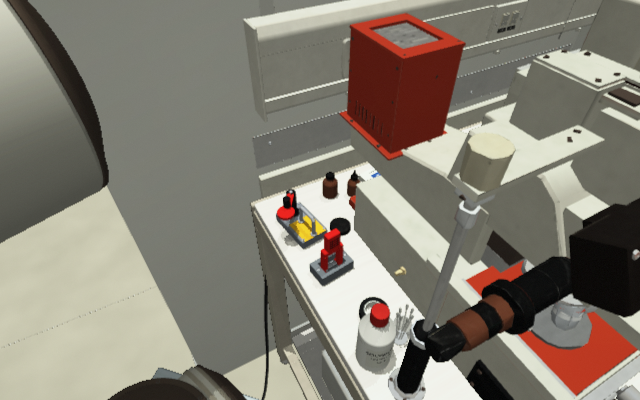

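View pics/top0.png

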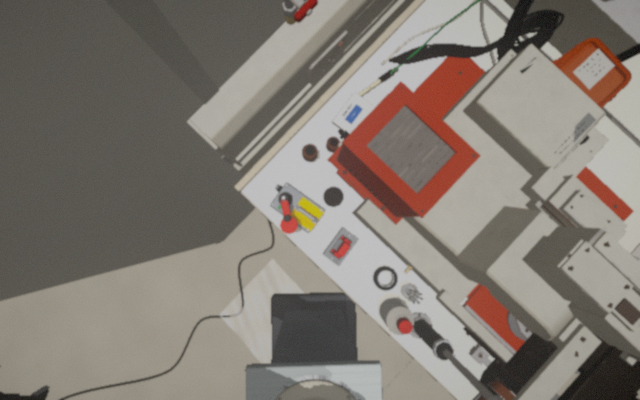

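The scene view shows the isolator near (302,228) and the clip in its stand near (332,255). In the top view they are near (298,208) and (341,246). I'll enlarge both.

```bash
python3 - <<'E'
import cv2,numpy as np
a=cv2.imread('pics/top0.png')[130:280,240:390]; cv2.imwrite('pics/top0c.png',cv2.resize(a,(600,600),interpolation=cv2.INTER_CUBIC))
a=cv2.imread('pics/scene0.png')[160:290,240:390]; cv2.imwrite('pics/scene0c.png',cv2.resize(a,(690,598),interpolation=cv2.INTER_CUBIC))
from h import *
W=cloud('top',np.load('pics/top0.npy'))
for u,v in [(289,226),(285,197),(310,210),(320,213),(296,232),(274,190),(341,246),(333,258),(334,196),(310,152),(334,144),(350,247),(280,260)]: print(u,v,W[v,u].round(4))
E
```

```text
289 226 [0.4799 0.0447 0.0854]
285 197 [0.5429 0.0521 0.0849]
310 210 [ 0.5144 -0.001   0.0262]
320 213 [ 0.5069 -0.024   0.0229]
296 232 [ 0.4634  0.0337 -0.0021]
274 190 [ 0.5646  0.0839 -0.0011]
341 246 [ 0.4357 -0.065   0.1082]
333 258 [ 0.4025 -0.0514  0.0257]
334 196 [ 0.5462 -0.0583  0.0113]
310 152 [ 0.643  -0.0044  0.0662]
334 144 [ 0.6614 -0.0589  0.0573]
350 247 [ 0.4268 -0.0912  0.027 ]
280 260 [ 0.3095  0.1445 -0.8505]
```

View pics/top0c.png

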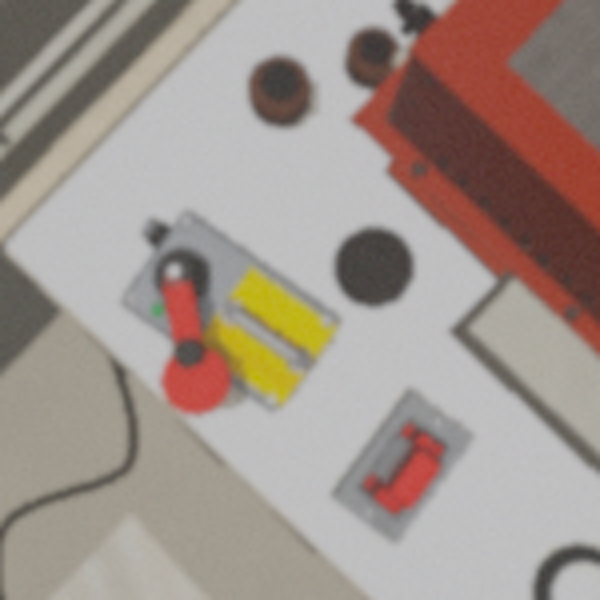

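View pics/scene0c.png

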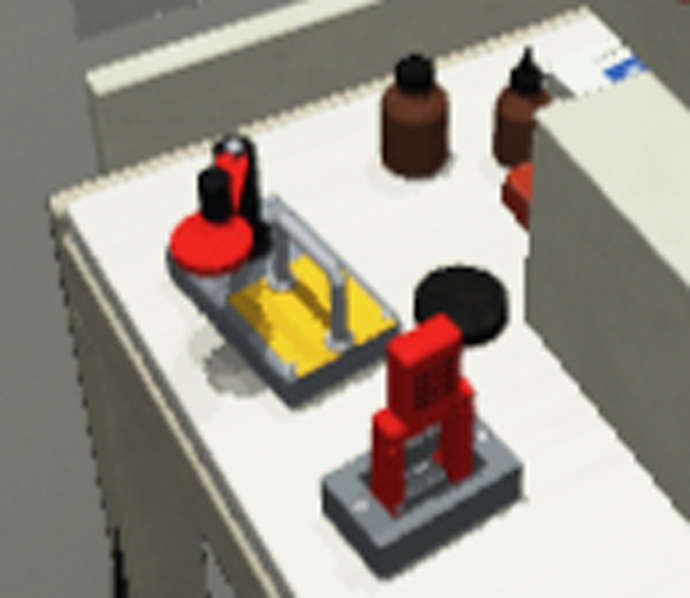

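The top crop shows the hub at (180,270), knob at (190,352), paddle at (197,380), bar from (232,312) to (303,360) and clip at (410,470). The lever is already partly turned. Next I'll fit geometry to the point cloud.

```bash
python3 - <<'E'
from h import *
p=cv2.imread('pics/top0.png')
W=cloud('top',np.load('pics/top0.npy')); z=W[...,2]
u0,v0,u1,v1=240,130,390,280
def sel(b,zl,zh):
    m=np.zeros(z.shape,bool); m[b[1]:b[3],b[0]:b[2]]=1
    return m&(z>zl)&(z<zh)
def rep(n,m):
    P=W[m]; r=cv2.minAreaRect((P[:,:2]*1000).astype(np.float32)); c=P.mean(0)
    ev,V=np.linalg.eigh(np.cov(P[:,:2].T)); 
    print(n,m.sum(),'rect',np.round(r[0],1),np.round(r[1],1),round(r[2],1),'mean',(c*1000).round(1),'axis',np.degrees(np.arctan2(V[1,1],V[0,1])).round(1),np.sqrt(ev*12e6).round(1))
iso=(266,178,328,236)
rep('isotop',sel(iso,.018,.030)); rep('bar',sel((294,200,322,226),.06,.08)); rep('lever',sel(iso,.076,.095)); rep('knob',sel(iso,.10,.125))
st=(320,224,362,268)
rep('stand',sel(st,.018,.032)); rep('grip',sel(st,.100,.13)); rep('crown',sel(st,.06,.09))
for n,b in(('b1',(296,140,324,166)),('b2',(322,130,344,155)),('disk',(320,184,348,210))):
    for l,h in((.008,.03),(.03,.09)): 
        m=sel(b,l,h)
        if m.sum()>5: rep(n,m)
# scene camera too
W=cloud('scene',np.load('pics/scene0.npy')); z=W[...,2]
iso=(268,180,330,250)
rep('s bar',sel((290,205,318,240),.060,.08)); rep('s lever',sel(iso,.078,.09)); rep('s knob',sel(iso,.105,.125)); rep('s isotop',sel(iso,.02,.028))
st=(308,226,356,288)
rep('s stand',sel(st,.018,.032)); rep('s grip',sel(st,.109,.13))
E
```

```text
isotop 1079 rect [525.9  33. ] [125.3  67.7] 53.1 mean [523.2  24.3  23.3] axis 50.2 [ 69.  116.7]
bar 87 rect [507.1   7.9] [54.2  7.7] 53.0 mean [506.9   7.8  71.4] axis 52.8 [ 7.8 54. ]
lever 382 rect [506.   48.3] [82.1 63.4] 46.0 mean [504.2  48.2  85. ] axis -169.7 [30.8 92.5]
knob 46 rect [498.6  47.8] [14.2 15. ] 25.7 mean [498.5  47.6 108.8] axis 143.7 [13.9 14.4]
stand 411 rect [429.4 -69.7] [46.2 77.9] 51.9 mean [430.1 -68.8  25. ] axis 141.1 [54.  92.9]
grip 112 rect [429.3 -69.6] [16.  29.6] 52.5 mean [429.6 -69.3 112.2] axis 142.9 [16.5 29.7]
crown 68 rect [429.5 -69.8] [15.9 45.5] 51.9 mean [431.7 -68.5  73.6] axis 141.0 [17.5 59.6]
b1 16 rect [636.6  -4.3] [10.4 32.8] 3.0 mean [635.1  -3.1  18.4] axis 91.8 [11.7 36.6]
b1 207 rect [648.8  -3.1] [34.5 34.1] 88.8 mean [647.   -3.5  50. ] axis 86.2 [30.7 32.1]
b2 19 rect [659.5 -50.5] [26.4  7.5] 50.5 mean [657.2 -51.7  17. ] axis 53.1 [ 8.1 28.5]
b2 141 rect [668.8 -57.8] [27.8 30.2] 86.7 mean [666.6 -56.9  46.8] axis 164.5 [25.  27.2]
disk 314 rect [538.9 -53.9] [45.7 62.1] 71.3 mean [545.4 -55.6  12.1] axis 133.2 [40.1 49.2]
s bar 92 rect [493.    8.3] [46.2 50.7] 88.5 mean [498.6   6.1  70.8] axis 55.8 [27.5 57.3]
s lever 314 rect [462.6  15.6] [185.5  59.5] 41.2 mean [487.7  39.9  84.9] axis -140.5 [ 60.  138.2]
s knob 87 rect [457.3  -7.5] [151.   13.9] 56.4 mean [454.8  -7.8 110.1] axis 55.2 [ 12.7 233.5]
s isotop 755 rect [567.8  37.2] [216.8 137. ] 31.7 mean [512.6  21.7  23.7] axis -141.7 [ 82.9 146.7]
s stand 726 rect [455.1 -36.8] [137.   81.1] 49.0 mean [436.8 -56.9  24.2] axis -145.4 [ 78.2 149.9]
s grip 110 rect [425.3 -69. ] [16.1 28.6] 53.8 mean [424.3 -69.6 113. ] axis 141.2 [15.8 29.9]
```

```bash
python3 - <<'E'
from h import *
for n in('top','scene'):
    W=cloud(n,np.load(f'pics/{n}0.npy')).reshape(-1,3)
    W=W[np.isfinite(W).all(1)]
    for nm,c in(('lever',(.5,.06)),('eye',(.507,.008)),('clip',(.4295,-.0695))):
        r=np.hypot(W[:,0]-c[0],W[:,1]-c[1])
        for R in(.08,.12,.16,.2):
            m=(r<R)&(W[:,2]>.125); P=W[m]
            print(n,nm,R,m.sum(),(P.min(0).round(3),P.max(0).round(3)) if len(P) else '')
W=cloud('scene',np.load('pics/scene0.npy')); p=cv2.imread('pics/scene0.png').astype(int)
z=W[...,2]
for nm,b,l,h in(('knob',(280,185,300,212),.1,.12),('grip',(320,226,348,250),.106,.13),('bar',(296,214,318,240),.064,.078)):
    m=np.zeros(z.shape,bool); m[b[1]:b[3],b[0]:b[2]]=1; m&=(z>l)&(z<h)
    if nm=='bar': m&=(p[...,2]-p[...,0]<40)
    q=W[m]; print(nm,m.sum(),np.median(q,0).round(4),q.min(0).round(3),q.max(0).round(3))
E
```

```text
top lever 0.08 0 
top lever 0.12 262 (array([0.594, 0.109, 0.219]), array([0.609, 0.126, 0.411]))
top lever 0.16 4313 (array([ 0.502, -0.1  ,  0.127]), array([0.66 , 0.155, 0.436]))
top lever 0.2 50300 (array([ 0.465, -0.14 ,  0.125]), array([0.7  , 0.256, 0.727]))
top eye 0.08 0 
top eye 0.12 2098 (array([ 0.49 , -0.111,  0.127]), array([ 0.611, -0.034,  0.436]))
top eye 0.16 8367 (array([ 0.458, -0.152,  0.126]), array([0.658, 0.134, 0.436]))
top eye 0.2 26724 (array([ 0.426, -0.191,  0.125]), array([0.707, 0.17 , 0.726]))
top clip 0.08 165 (array([ 0.456, -0.145,  0.126]), array([ 0.504, -0.097,  0.178]))
top clip 0.12 2879 (array([ 0.412, -0.189,  0.125]), array([ 0.548, -0.085,  0.435]))
top clip 0.16 7962 (array([ 0.38 , -0.229,  0.125]), array([ 0.589, -0.046,  0.436]))
top clip 0.2 15435 (array([ 0.264, -0.269,  0.125]), array([ 0.629, -0.034,  0.436]))
scene lever 0.08 0 
scene lever 0.12 735 (array([0.589, 0.102, 0.219]), array([0.612, 0.13 , 0.411]))
scene lever 0.16 6870 (array([ 0.497, -0.1  ,  0.127]), array([0.66 , 0.16 , 0.434]))
scene lever 0.2 26147 (array([ 0.46 , 
[... 201 characters left out ...]
125]), array([0.66 , 0.136, 0.436]))
scene eye 0.2 22734 (array([ 0.423, -0.192,  0.125]), array([0.707, 0.178, 0.446]))
scene clip 0.08 567 (array([ 0.451, -0.146,  0.125]), array([ 0.505, -0.093,  0.177]))
scene clip 0.12 6091 (array([ 0.41 , -0.189,  0.125]), array([ 0.549, -0.08 ,  0.436]))
scene clip 0.16 14813 (array([ 0.377, -0.229,  0.125]), array([ 0.589, -0.041,  0.436]))
scene clip 0.2 21843 (array([ 0.261, -0.269,  0.125]), array([ 0.628, -0.033,  0.436]))
knob 54 [0.4915 0.0472 0.1081] [0.486 0.04  0.1  ] [0.502 0.055 0.112]
grip 132 [ 0.423  -0.0696  0.1127] [ 0.41  -0.083  0.106] [ 0.439 -0.055  0.116]
bar 37 [ 0.4917 -0.0063  0.072 ] [ 0.485 -0.014  0.065] [0.5   0.008 0.074]
```

>>> drive_tool([
  [1, [0.02, -0.035, 0], -6],
  [1, [0.02, -0.035, 0], -6],
  [0.6, [0.02, -0.035, 0], 0],
  [0.6, [0.02, -0.035, 0], 0],
  [0.6, [0.02, -0.035, 0], 0],
  [0.6, [0.02, -0.035, 0], 0],
])

```text
time: 0.85
ee_pos: [0.3506, 0.2883, 0.253]
tcp_rot: [-180.0, -0.0, 143.3]
wrist_force: [0.7, 0.4, 0.7]
opening: 0.0513
```

>>> drive_tool([
  [0.5, [0.02, -0.034, 0], 0],
  [0.5, [0.021, -0.034, 0], 0],
  [0.5, [0.021, -0.034, 0], 0],
  [0.5, [0.021, -0.034, 0], 0],
  [0.5, [0.021, -0.034, 0], 0],
  [0.5, [0.021, -0.034, 0], 0],
  [0.5, [0.021, -0.037, 0], 0],
  [0.5, [0, 0, -0.03], 0],
  [0.5, [0, 0, -0.03], 0],
  [0.5, [0, 0, -0.03], 0],
])

```text
time: 2.1
ee_pos: [0.496, 0.0483, 0.1619]
tcp_rot: [-180.0, -0.0, 143.2]
wrist_force: [-0.6, -0.5, -0.6]
opening: 0.0428
```

```bash
python3 - <<'E'
from h import *
for n,b in(('top',(240,130,390,280)),('scene',(240,130,390,280))):
    snap(n,n+'1'); a=cv2.imread(f'pics/{n}1.png')[b[1]:b[3],b[0]:b[2]]; cv2.imwrite(f'pics/{n}1c.png',cv2.resize(a,(600,600),interpolation=cv2.INTER_CUBIC))
print(monitor.get_obs()['ee_pos'])
E
```

```text
[0.49455005 0.04828665 0.15996685]
```

View pics/scene1c.png

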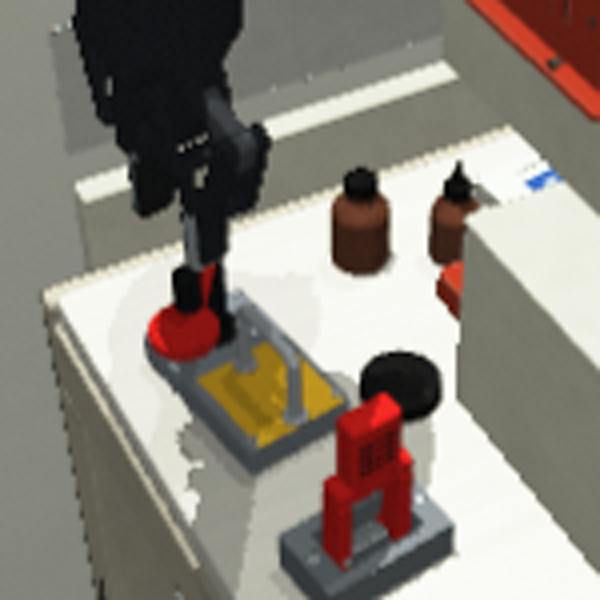

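View pics/top1c.png

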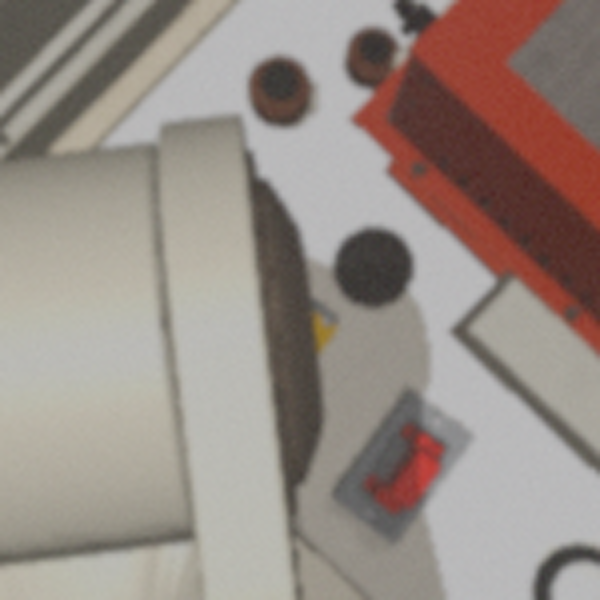

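```bash
cat >> h.py <<'E'
def proj(n,P):
    c=eyes.camera_params(n); E=np.array(c['extrinsics']); q=E[:3,:3]@np.array(P)+E[:3,3]
    return np.array([c['fx']*q[0]/q[2]+c['cx'],c['fy']*q[1]/q[2]+c['cy']])
E
python3 - <<'E'
from h import *
e=np.array([.4945,.0483,.160]); d=np.array([np.cos(np.radians(53.2)),np.sin(np.radians(53.2)),0])
def pc(P): return ((proj('scene',P)-[240,130])*4).round(0)
for z in(-.022,-.009,0,.05):
  for s in(-.0215,.0215,-.035,.035): print(z,s,pc(e+d*s+[0,0,z]))
print('knob top',pc([.4985,.0477,.11]),pc([.495,.0477,.11]))
a=cv2.imread('pics/scene1.png')[150:230,260:340]; cv2.imwrite('pics/scene1d.png',cv2.resize(a,(600,600),interpolation=cv2.INTER_CUBIC))
E
```

```text
-0.022 -0.0215 [204. 256.]
-0.022 0.0215 [158. 210.]
-0.022 -0.035 [219. 271.]
-0.022 0.035 [144. 196.]
-0.009 -0.0215 [203. 237.]
-0.009 0.0215 [156. 191.]
-0.009 -0.035 [218. 252.]
-0.009 0.035 [142. 177.]
0 -0.0215 [202. 223.]
0 0.0215 [155. 177.]
0 -0.035 [217. 238.]
0 0.035 [141. 163.]
0.05 -0.0215 [195. 142.]
0.05 0.0215 [146.  97.]
0.05 -0.035 [211. 157.]
0.05 0.035 [132.  84.]
knob top [188. 268.] [186. 273.]
```

View pics/scene1d.png

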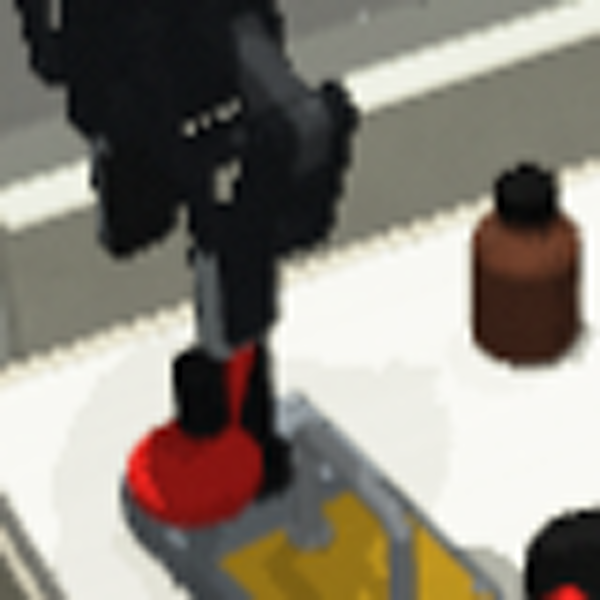

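The fingers show where the projection predicts, within about 3 mm, and they straddle the knob. I'll lower and pinch it lightly.

>>> drive_tool([
  [0.5, [0.002, 0, -0.024], 0],
  [0.5, [0, 0, -0.024], 0],
  [0.5, [0, 0, 0], 0],
  [0.1, [0, 0, 0], 0],
  [0.1, [0, 0, 0], 0],
  [0.1, [0, 0, 0], 0],
  [0.1, [0, 0, 0], 0],
], grip_force=20)

```text
time: 3.08
ee_pos: [0.4978, 0.0482, 0.1169]
tcp_rot: [-180.0, 0.0, 143.2]
wrist_force: [-6.6, -2.6, 5.9]
opening: 0.0149
```

>>> drive_tool([
  [0.1, [0, 0.0076, 0.002], 0],
  [0.1, [0.0007, 0.0078, 0], 0],
  [0.1, [0.002, 0.0076, 0], 0],
  [0.1, [0.0033, 0.0071, 0], 0],
  [0.1, [0, 0, 0], 0],
])

```text
time: 3.7
ee_pos: [0.5025, 0.0791, 0.1171]
tcp_rot: [-179.9, -0.2, 143.3]
wrist_force: [-6.9, 2.4, -5.4]
opening: 0.0151
```

>>> drive_tool([
  [0.1, [0.003, 0.004, 0], 0],
  [0.1, [0.001, 0.0015, 0], 0],
  [0.1, [0, 0, 0], 0],
])

```text
time: 4.08
ee_pos: [0.5056, 0.0827, 0.117]
tcp_rot: [-179.6, -0.2, 143.2]
wrist_force: [-12.9, -8.3, -0.1]
opening: 0.0149
```

>>> drive_tool([
  [0.1, [0.001, 0.0015, 0], 0],
  [0.1, [0.001, 0.0015, 0], 0],
  [0.1, [0, 0, 0], 0],
  [0.1, [0, 0, 0], 0],
])

```text
time: 4.58
ee_pos: [0.5058, 0.0833, 0.1169]
tcp_rot: [-179.3, -0.1, 143.1]
wrist_force: [-23.0, -22.0, 5.5]
opening: 0.0148
```

The lever is against its stop: the force rises and the tool no longer moves. I'll release it and rise.

>>> drive_tool([
  [0.4, [0, 0, 0], 0],
  [0.4, [0, 0, 0], 0],
  [0.4, [0, 0, 0], 0],
  [0.4, [0, 0, 0.03], 0],
  [0.4, [0, 0, 0.03], 0],
  [0.4, [-0.01, -0.03, 0.03], 0],
  [0.4, [-0.01, -0.04, 0], 0],
  [0.4, [-0.01, -0.04, 0], 0],
  [0.4, [-0.01, -0.04, 0], 0],
  [0.4, [-0.02, 0, 0], 0],
])

```text
time: 5.82
ee_pos: [0.4501, -0.0647, 0.2075]
tcp_rot: [180.0, 0.0, 143.1]
wrist_force: [0.1, 0.8, 1.1]
opening: 0.0342
```

```bash
python3 - <<'E'
from h import *
for n,b in(('top',(240,130,390,280)),('scene',(240,130,390,280))):
    snap(n,n+'2'); a=cv2.imread(f'pics/{n}2.png')[b[1]:b[3],b[0]:b[2]]; cv2.imwrite(f'pics/{n}2c.png',cv2.resize(a,(600,600),interpolation=cv2.INTER_CUBIC))
print(monitor.get_obs()['ee_pos'],monitor.get_obs()['wrist_force'])
E
```

```text
[ 0.44938289 -0.06334349  0.20796676] [ 0.89279327 -0.55625176 -0.21742472]
```

View pics/scene2c.png

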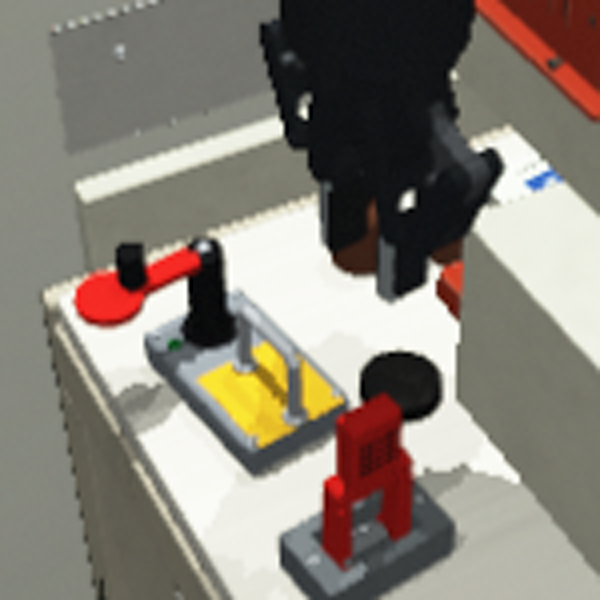

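The scene view shows the lever at -x with the knob at (130,265) and the eye clear. Next is the clip.

>>> drive_tool([
  [0.5, [-0.022, -0.006, 0], 0],
  [0.5, [0, 0, -0.03], 0],
  [0.5, [0, 0, 0], 0],
])

```text
time: 6.3
ee_pos: [0.4279, -0.0684, 0.1761]
tcp_rot: [-179.9, -0.1, 143.3]
wrist_force: [0.1, -0.8, -0.1]
opening: 0.0427
```

```bash
python3 - <<'E'
from h import *
for n,b in(('scene',(260,170,360,270)),):
    snap(n,n+'3'); a=cv2.imread(f'pics/{n}3.png')[b[1]:b[3],b[0]:b[2]]; cv2.imwrite(f'pics/{n}3c.png',cv2.resize(a,(600,600),interpolation=cv2.INTER_CUBIC))
o=monitor.get_obs();print(o['ee_pos'],o['tcp_rot'],o['opening'])
W=cloud('scene',np.load('pics/scene2.npy'));z=W[...,2]
m=np.zeros(z.shape,bool); m[188:205,266:278]=1; m&=(z>.1)&(z<.12); print('knob',W[m].mean(0))
e=o['ee_pos']; d=np.array([np.cos(np.radians(53)),np.sin(np.radians(53)),0])
for s in(-.021,.021): print(((proj('scene',e+d*s-[0,0,.022])-[260,170])*6).round())
for c in((.4295,-.0695),(.4255,-.0692)): print(((proj('scene',[*c,.114])-[260,170])*6).round())
E
```

```text
[ 0.42829559 -0.06846962  0.17725738] [-1.79983111e+02 -4.43393882e-02  1.43302773e+02] 0.04241482872812232
knob [0.50054486 0.08194469 0.10676708]
[477. 324.]
[392. 242.]
[436. 372.]
[432. 381.]
```

View pics/scene3c.png

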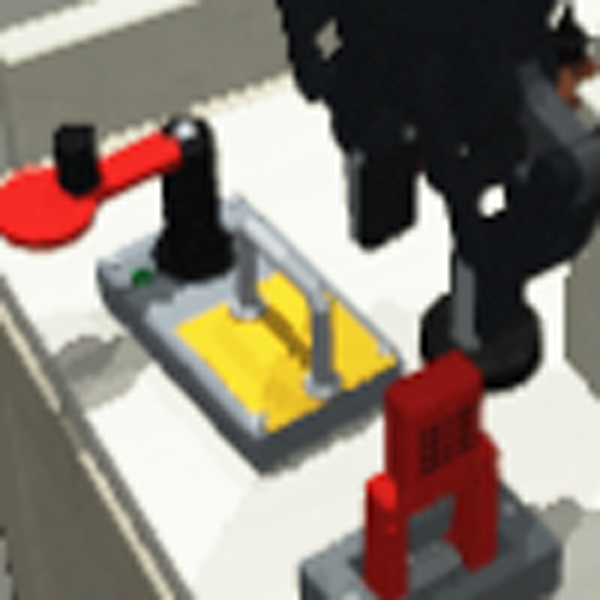

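The jaws straddle the grip, whose top is at about (435,375) in this crop. Descending and pinching.

>>> drive_tool([
  [0.5, [0, -0.001, -0.03], 0],
  [0.5, [0, 0, -0.03], 0],
  [0.5, [0, 0, -0.017], 0],
  [0.5, [0, 0, 0], 0],
  [0, [0, 0, 0], 0],
  [0, [0, 0, 0], 0],
  [0, [0, 0, 0], 0],
  [0, [0, 0, 0], 0],
], grip_force=60)

```text
time: 7.35
ee_pos: [0.4289, -0.07, 0.1016]
tcp_rot: [179.9, 0.1, 143.3]
wrist_force: [-0.1, 0.8, 6.2]
opening: 0.0149
```

>>> drive_tool([
  [0, [0, 0, 0.015], 0],
  [0, [0, 0, 0.02], 0],
  [0, [0, 0, 0.03], 0],
  [0, [0, 0, 0.03], 0],
  [0, [0, 0, 0.02], 0],
  [0, [0, 0, 0], 0],
])

```text
time: 8.1
ee_pos: [0.4288, -0.07, 0.2172]
tcp_rot: [179.9, 0.1, 143.3]
wrist_force: [-0.4, 0.5, -2.4]
opening: 0.0152
```

```bash
python3 - <<'E'
from h import *
for n,b in(('scene',(260,130,380,250)),):
    snap(n,n+'4'); a=cv2.imread(f'pics/{n}4.png')[b[1]:b[3],b[0]:b[2]]; cv2.imwrite(f'pics/{n}4c.png',cv2.resize(a,(600,600),interpolation=cv2.INTER_CUBIC))
o=monitor.get_obs();print(o['ee_pos'],o['tcp_rot'],o['opening'],o['wrist_force'])
E
```

```text
[ 0.42838737 -0.06995028  0.21580094] [1.79976659e+02 5.09424073e-02 1.43258077e+02] 0.015627850608127134 [-0.39654436  0.17801415 -2.26877477]
```

View pics/scene4c.png

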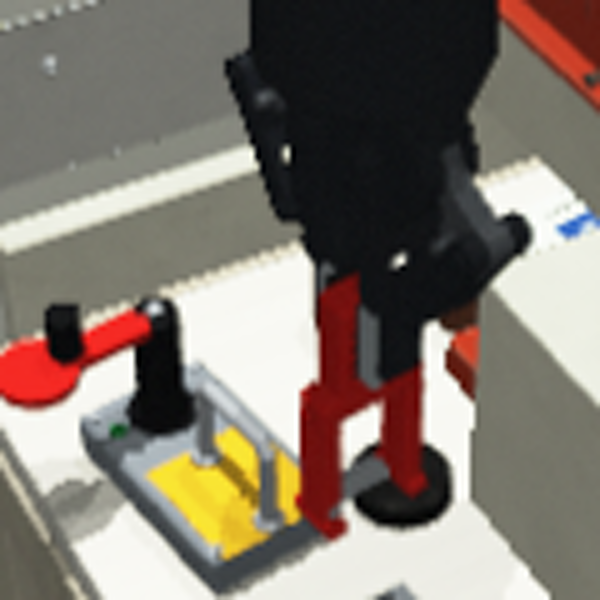

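The clip hangs upright and its gate looks shut. I'll carry it over the bar, using the relative shift from the top view, (+0.0776, +0.0775).

>>> drive_tool([
  [0, [0.02, 0.02, 0], 0],
  [0, [0.02, 0.02, 0], 0],
  [0, [0.02, 0.02, 0], 0],
  [0, [0.0175, 0.0175, 0], 0],
  [0, [0, 0, -0.015], 0],
  [0, [0, 0, -0.01], 0],
  [0, [0, 0, 0], 0],
])

```text
time: 9.02
ee_pos: [0.5046, 0.0071, 0.1889]
tcp_rot: [-179.9, -0.1, 143.2]
wrist_force: [-0.4, 0.1, -1.4]
opening: 0.0155
```

```bash
python3 - <<'E'
from h import *
for n,b in(('scene',(250,150,350,250)),('top',(240,130,390,280))):
    snap(n,n+'5'); a=cv2.imread(f'pics/{n}5.png')[b[1]:b[3],b[0]:b[2]]; cv2.imwrite(f'pics/{n}5c.png',cv2.resize(a,(600,600),interpolation=cv2.INTER_CUBIC))
o=monitor.get_obs();print(o['ee_pos'],o['tcp_rot'],o['opening'],o['wrist_force'])
# predicted clip foot positions in crop
e=o['ee_pos'];x=np.array([.8,-.6,0]);y=np.array([.6,.8,0])
for s in(-1,1):
  for t in(-1,1): print(((proj('scene',e+x*.0185*s+y*.012*t-[0,0,.0936])-[250,150])*6).round())
for t in(-.02,.02): print('bar',((proj('scene',np.array([.507,.0079,.074])+y*t)-[250,150])*6).round())
E
```

```text
[0.50527614 0.00714962 0.19036654] [-1.79996801e+02  6.41599006e-04  1.43216514e+02] 0.015171612164536646 [ 0.30880676 -0.56863953 -0.87259447]
[317. 363.]
[278. 323.]
[405. 318.]
[365. 279.]
bar [376. 395.]
bar [311. 331.]
```

View pics/scene5c.png

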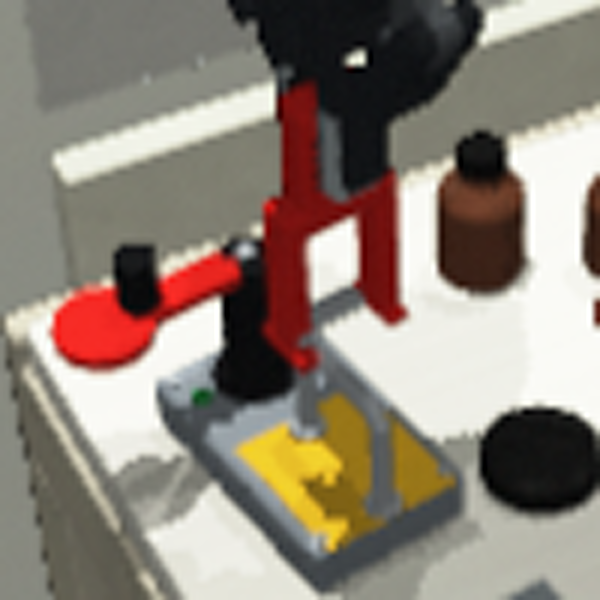

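Foot and bar positions match the projections within 1–2 mm, so the clip is lined up. Descending.

>>> drive_tool([
  [0, [0, 0, -0.01], 0],
  [0, [0, 0, -0.01], 0],
  [0, [0, 0, -0.008], 0],
  [0, [0, 0, -0.005], 0],
  [0, [0, 0, 0], 0],
])

```text
time: 9.75
ee_pos: [0.5055, 0.0076, 0.1573]
tcp_rot: [-180.0, -0.0, 143.3]
wrist_force: [-1.2, 0.7, 2.9]
opening: 0.0149
```

>>> drive_tool([
  [0, [0, 0, -0.006], 0],
  [0, [0, 0, -0.006], 0],
  [0, [0, 0, -0.006], 0],
  [0, [0, 0, -0.006], 0],
  [0, [0, 0, -0.006], 0],
  [0, [0, 0, 0], 0],
])

```text
time: 10.5
ee_pos: [0.5055, 0.0076, 0.1264]
tcp_rot: [-180.0, -0.0, 143.3]
wrist_force: [0.3, 0.4, -1.4]
opening: 0.0155
```

>>> drive_tool([
  [0, [0, 0, -0.004], 0],
  [0, [0, 0, -0.003], 0],
  [0, [0, 0, -0.002], 0],
  [0, [0, 0, 0], 0],
  [0, [0, 0, 0], 0],
])

```text
time: 11.12
ee_pos: [0.5058, 0.0076, 0.1184]
tcp_rot: [180.0, 0.0, 143.3]
wrist_force: [0.1, -0.2, -1.3]
opening: 0.0153
```

>>> drive_tool([
  [0, [0, 0, -0.0015], 0],
  [0, [0, 0, 0], 0],
  [0, [0, 0, 0], 0],
])

```text
time: 11.5
ee_pos: [0.5059, 0.0076, 0.1177]
tcp_rot: [180.0, 0.1, 143.3]
wrist_force: [-1.7, -0.1, 6.1]
opening: 0.0155
```

The feet touched the isolator at z 0.1177, as predicted (0.1176). Check, then release.

```bash
python3 - <<'E'
from h import *
snap('scene','scene6'); a=cv2.imread('pics/scene6.png')[160:260,250:350]; cv2.imwrite('pics/scene6c.png',cv2.resize(a,(600,600),interpolation=cv2.INTER_CUBIC))
E
```

```text
(no output)
```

View pics/scene6c.png

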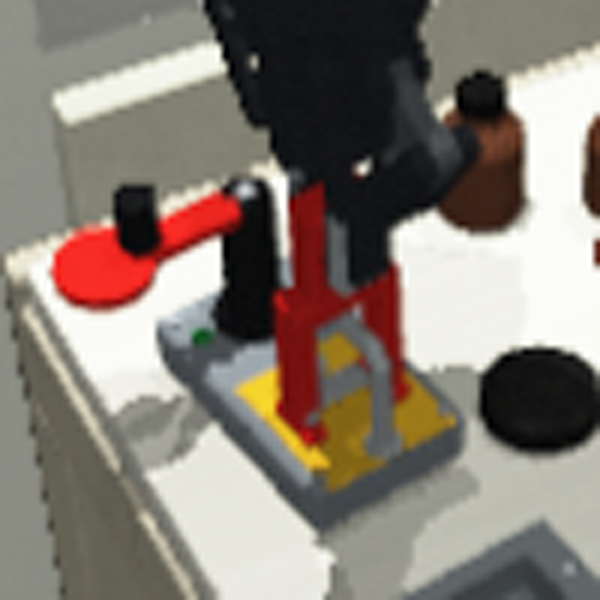

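The clip stands on the isolator around the bar. The gate is level at about (345,385), below the bar, and the lever is still at its stop. Releasing and retreating.

>>> drive_tool([
  [0.4, [0, 0, 0], 0],
  [0.4, [0, 0, 0], 0],
  [0.4, [0, 0, 0], 0],
  [0.4, [0, 0, 0.02], 0],
  [0.4, [0, 0, 0.03], 0],
  [0.4, [0, 0, 0.04], 0],
  [0.4, [0, 0, 0.04], 0],
  [0.4, [-0.02, 0.04, 0.02], 0],
  [0.4, [-0.03, 0.05, 0], 0],
  [0.4, [-0.03, 0.05, 0], 0],
])

```text
time: 12.8
ee_pos: [0.4249, 0.1487, 0.267]
tcp_rot: [180.0, 0.0, 143.2]
wrist_force: [0.4, 0.1, 0.1]
opening: 0.0341
```

>>> drive_tool([
  [0.4, [-0.03, 0.05, 0], 0],
  [0.4, [-0.03, 0.05, 0], 0],
  [0.4, [-0.03, 0.05, 0], 0],
  [0.4, [-0.03, 0.05, 0], 0],
  [0.4, [0, 0, 0], 0],
  [0.4, [0, 0, 0], 0],
])

```text
time: 13.55
ee_pos: [0.3056, 0.3475, 0.2667]
tcp_rot: [-180.0, 0.0, 143.3]
wrist_force: [0.9, 0.4, -0.2]
opening: 0.0345
```

```bash
python3 - <<'E'
from h import *
for n,b in(('scene',(250,160,350,260)),('top',(260,140,360,240))):
    snap(n,n+'7'); a=cv2.imread(f'pics/{n}7.png')[b[1]:b[3],b[0]:b[2]]; cv2.imwrite(f'pics/{n}7c.png',cv2.resize(a,(600,600),interpolation=cv2.INTER_CUBIC))
W=cloud('top',np.load('pics/top7.npy'));z=W[...,2]
def f(n,b,l,h):
    m=np.zeros(z.shape,bool); m[b[1]:b[3],b[0]:b[2]]=1; m&=(z>l)&(z<h); print(n,m.sum(),W[m].mean(0).round(4) if m.any() else '')
    return W[m]
k=f('knob',(262,170,290,230),.1,.125)
g=f('clip top',(292,190,325,230),.115,.145)
f('b1',(296,140,324,166),.03,.09); f('b2',(322,130,344,155),.03,.09)
if len(g): print(cv2.minAreaRect((g[:,:2]*1000).astype(np.float32)))
a=np.degrees(np.arctan2(k[:,1].mean()-.0558,k[:,0].mean()-.543)); print('lever deg',233-a)
E
```

```text
knob 44 [0.5067 0.0825 0.1091]
clip top 112 [0.5063 0.0083 0.1284]
b1 205 [ 0.6471 -0.0035  0.0501]
b2 140 [ 0.6666 -0.0569  0.047 ]
((506.3881530761719, 8.23179817199707), (15.84595012664795, 29.726043701171875), 54.773414611816406)
lever deg 89.33217787359467
```

View pics/scene7c.png

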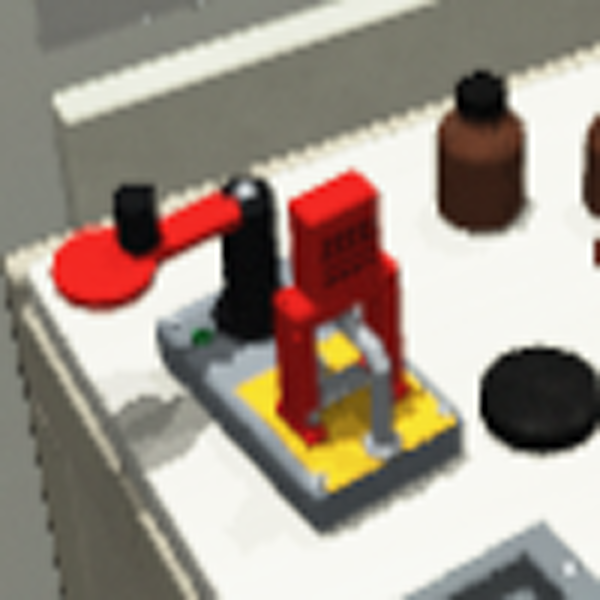

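View pics/top7c.png

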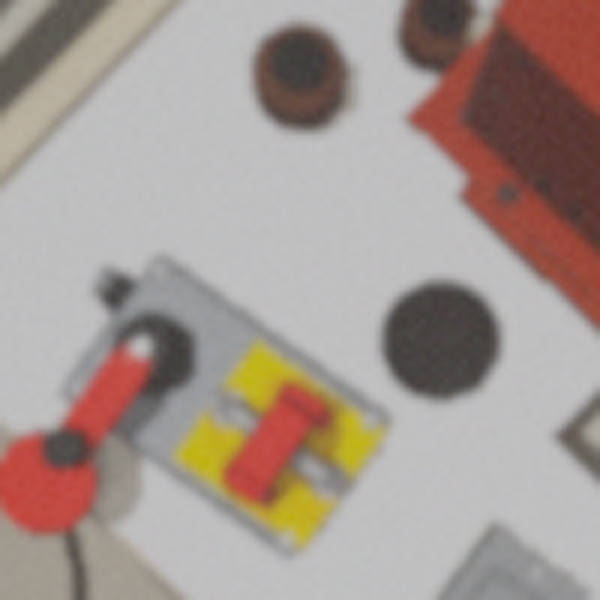

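Both views show the clip upright on the bar with the gate level, the lever at its stop and the bottles unmoved. Handing in.

```bash
python3 -c "
from h import *
print(job.job_done())"
```

```text
the job is handed in; nothing more can be done
None
```

The isolator is locked out and the job was handed in at about 13.7 s. I pinched the lever's knob and turned it clockwise until it stopped moving and the force rose to about 32 N. Then I took the clip from its stand, pressed it down over the eye's bar until its feet met the isolator's top, let go and backed away.

Last checks, from the camera images:
- **Lever:** it measures 89.3°, which matches its 90° stop within what the camera can resolve.
- **Clip:** it stands upright and centred on the bar within about 1 mm. Its top is 16 mm higher than it was in the stand, as expected when it is fully seated.
- **Gate:** it looks level and shut beneath the bar. This is only by eye in the picture, as I had no direct reading of the gate.
- **Bottles:** both are where they were at the start.

No check failed. The two cameras disagreed by about 4 mm in x on where the clip's grip was, so I used a value between them for the grasp. For the placing I used distances measured in the top view alone.

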